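# Reload the sample jars in reverse order for checking

## Robot

A 7-joint arm with a two-finger parallel gripper is mounted at the origin on a cart in front of the work surface, level with it; the furniture and walls round the work are solid. World frame = base frame: x ahead of the robot, y to its left, z up, the work surface at z = 0. Lengths are in m, angles in rad, forces in N, time in s.
With the tool pointing down it reaches from about 0.425 to 0.8 m from the base axis. Payload 8.3 kg.
Tool frame: the origin (TCP) lies between the finger pads; the fingertips stand 17 mm ahead of it and the grasp point (between the pads) lies 2 mm behind it; z points along the fingers, y is the line along which they close (so a half turn about z gives the same grasp; the last joint's range is limited). The gripper opens to 85 mm and grips with 20 to 120 N. Pads are 22 mm wide; open, the fingers measure 114 mm over their backs; the gripper's body (76 mm by 85 mm) begins 54 mm behind the grasp point. The pads swing forward as they close: fully open they stand 13 mm farther back than shut.
Start: joints at [1.164, 0.383, 0.016, 1.37, -0.006, 1.388, -0.046], TCP at [0.211, -0.588, 0.248] pointing down, gripper open.
Joint ranges: [-2.95, 2.95], [-0.25, 2.06], [-1.52, 1.56], [0.18, 2.33], [-1.44, 4.58], [0.02, 2.06], [-3.01, 3.01]. Speed limits (rad/s): [2.39, 2.39, 3.01, 3.01, 3.14, 3.14, 3.14].

## Interface

Orientations are given as a unit quaternion [x, y, z, w].
In Python, from workcell import robot, cams gives the robot as it stands.
- The arm moves only by the shell command python3 -m creep 'ROWS'. ROWS is JSON, a list of rows, each a list of 7 numbers: the shift along the world's x, y, z in m, then the turn, a rotation vector about the world's x, y, z in rad, then the closure, from -1 (fully open) to 1 (shut). A call has 1 to 5 rows; each row is the pose to reach, as a shift and turn from the pose commanded when the call began; what a row does not reach only later rows make up. A row lasts 1/8 s, in which the tool goes at most 62.5 mm and 10.7 degrees, less where a joint would pass 70% of its speed; a pose out of reach is approached as far as the arm can. A call with a gripper value outside its range is refused whole. The fingers move at their own pace and stop on an object; the grip force is fixed at half the most. Time passes only in rows, so rows that repeat a pose let the fingers close. It gives the time, the measured TCP pose, the force, the opening and the grip force at its end, in the units of the state.
- robot.state(): the state, without advancing time (a new reading comes with each control period).
- cams.capture(name): name is "scene" or "side" or "wrist"; returns the picture (400x640x3 uint8, red, green, blue); there is no depth.
- cams.camera_params(name): a dict with "fx", "fy", "cx", "cy" (pixels), "rvec" (rotation vector, rad) and "tvec" (3), from world to camera coordinates, as OpenCV has them. Camera axes: x right, y down, z forward; pixel columns grow to the right and rows downward; lengths in m; the calibration is good to about 2 mm. A picture is of the moment at which its call begins: read the wrist's pose just before it. camera_params takes no time and is no camera call; for the wrist camera it gives the pose at the moment of the call.
- robot.sign_off(): hands the job in; it is judged then, once.
Trained networks look in the newest picture that a camera, given by its name, has taken for a name from the list of things; names that differ only in an ending like _2 or _b are one class to them, and where a whole thing is asked for, a point or a joint stands for the part that bears it (a point fixed in the world has none). Each returns a list of dicts, best first, with "conf" (0 to 1); they miss things now and then, are a little off and sometimes report something else, mostly with a low value. They report only what shows in the picture. A call takes as long as a camera call. They do not tell look-alikes from the thing itself.
- cams.find_in(query, camera): "position" ([x, y, z] in m, in world coordinates, good to about 4 mm: the middle of the surface that is visible of it).
- cams.silhouettes(query, camera): "pixels" (400x640 bool, what is visible of it).
The state is a dict: "t": time; "joints": joint angles; "qd": joint speeds; "joint_torque": joint torques, N m; "tool_pos": TCP position; "orientation": TCP orientation; "force": force on the tool from outside, world axes, zero at the start; "moment": the same for the moment, N m; "gripper_width": finger opening in m; "grasp_force": force on a finger pad.
Only numpy, scipy, OpenCV 4.12 (cv2) and the standard library are available. Lean on these libraries where they do the work, as an engineer would, in place of code of your own. Each camera call takes 0.05 s, during which the arm holds its last target. There are 200 camera calls.

## Task

The four powder sample jars stand in the white carrier in the order in which they were drawn; the latest has to be checked first, so move them into the empty dark grey steel rack beside it in the reverse order: seen from the robot, the jar at the carrier's left end goes to the rack's right end, the second from the left to the second from the right, and so on. Stand each jar upright on the bottom of its own well, lowering it in rather than dropping it. Do not knock a jar over or disturb the other things on the bench.

Things in the scene. Friction and masses are not known exactly. Their poses are not given: they have to be found in the camera images.
- jar_black: Round sample jar with a black cap, white body with a blue label, 40 mm diameter, 105 mm high, about 0.11 kg; its origin is the centre of its underside, z up to the cap; stands in a carrier well at the start. Grip it across the top 35 mm.
- jar_gold: Round sample jar with a golden-yellow cap and a green label, 42 mm diameter, 106 mm high, about 0.11 kg; its origin is the centre of its underside, z up to the cap; stands in a carrier well at the start. Grip it across the top 35 mm.
- jar_red: Round sample jar with a red cap and a dark label, 44 mm diameter, 105 mm high, about 0.11 kg; its origin is the centre of its underside, z up to the cap; stands in a carrier well at the start. Grip it across the top 35 mm.
- jar_blue: Round sample jar with a blue ribbed cap and a white and blue label, 42 mm diameter, 105 mm high, about 0.11 kg; its origin is the centre of its underside, z up to the cap; stands in a carrier well at the start. Grip it across the top 35 mm.
- carrier: White plastic jar carrier that holds the four jars, in any order, at the start; come to it from mid-bench, a tall mill stands at the left. 84 x 290 mm, fixed. Origin: centre of its underside; z up, y along the row (left +), x across it, away from the robot. 4 round wells, bore 58 mm, at x 0, y +102, +34, -34, -102 mm; well floor 8 mm up, top of the bored deck 46 mm, end cheeks 56 mm.
- check_rack: Dark grey steel jar rack with bright end cheeks and low 16 mm end flanges, empty at the start, left or right of the carrier, roughly in line. 84 x 290 mm, fixed. Origin: centre of its underside; z up, y along the row (left +), x across it, away from the robot. 4 round wells, bore 58 mm, at x 0, y +102, +34, -34, -102 mm; well floor 8 mm up, top of the bored deck 46 mm, end cheeks 56 mm.
- timer: White timer, 62 x 66 x 20 mm, bystander lying behind the carrier; origin under its centre.
- thermo_probe: Thermometer probe with a yellow grip, 26 x 204 x 18 mm, bystander lying in front of the carrier; origin under its centre.
- check_weight: Steel check weight with a knob, 38 mm diameter, 52 mm high, 0.5 kg, bystander behind the steel rack; origin under its centre.
- hose_clamp: Steel hinged pipe clamp, 68 x 98 x 14 mm, bystander in front of the steel rack; origin under its centre.
There are look-alikes about, which are no part of the job. What is shaped like the jar_black but purple is not meant.

How it is judged:
By the outcome, as a careful person would: the job done as asked, in the order asked, and still so for the second after the job is handed in, with the robot touching nothing.
It also fails if it takes over 99 s, if anything falls off the work surface, if the arm or the gripper's body presses on something with over 40 N, if the wrist force passes 120 N, or if a joint passes its speed limit or range.

## Working session

There is one attempt and no reset: what is moved stays moved. The work goes in short steps, Python scripts to look and compute and a shell command to move; the robot and the scene stay as the last step left them, time stands still between calls to the robot, and variables do not carry over. Pictures are saved under pics/ and viewed, at most 16 in all, crops included, and the job is handed in when it is done.

```bash
mkdir -p pics; ls
cat > h.py <<'E'
import numpy as np, cv2
from workcell import robot, cams
def save(c,f):
    im=cams.capture(c); cv2.imwrite('pics/'+f,im[:,:,::-1]); return im
def ray(c,u,v,z):
    p=cams.camera_params(c); R=cv2.Rodrigues(np.array(p['rvec'],float))[0]; t=np.array(p['tvec'],float)
    o=-R.T@t; d=R.T@np.array([(u-p['cx'])/p['fx'],(v-p['cy'])/p['fy'],1]); return o+d*(z-o[2])/d[2]
def proj(c,P):
    p=cams.camera_params(c); K=np.array([[p['fx'],0,p['cx']],[0,p['fy'],p['cy']],[0,0,1.]])
    return cv2.projectPoints(np.array(P,float).reshape(-1,1,3),np.array(p['rvec'],float),np.array(p['tvec'],float),K,None)[0].reshape(-1,2)
E
python3 - <<'E'
from h import *
np.set_printoptions(precision=4,suppress=True)
s=robot.state();print(s['t'],s['tool_pos'],s['orientation'],s['gripper_width'])
a=save('scene','s0.png');b=save('side','d0.png')
for c in('scene','side'):
  p=cams.camera_params(c);R=cv2.Rodrigues(np.array(p['rvec'],float))[0];print(c,-R.T@np.array(p['tvec']),R[2])
  for q in['jar_black','jar_gold','jar_red','jar_blue','carrier','check_rack','timer','thermo_probe','check_weight','hose_clamp']:
    r=cams.find_in(q,c)
    print(q,[(np.round(x['position'],3).tolist(),round(x['conf'],2),proj(c,x['position'])[0].round().astype(int).tolist()) for x in r[:3]])
print(robot.state()['t'])
E
```

```text
pics
0.0 [ 0.2105 -0.588   0.2473] [ 0.9853  0.1711 -0.0002 -0.001 ] 0.08514993806536388
scene [-0.1465 -0.5214  0.5377] [ 0.6883  0.4949 -0.5304]
jar_black [([0.408, 0.091, 0.062], 0.76, [236, 181]), ([0.671, 0.016, 0.062], 0.67, [342, 140]), ([0.636, -0.249, 0.037], 0.47, [444, 190])]
jar_gold [([0.58, 0.239, 0.076], 0.77, [241, 128])]
jar_red [([0.558, 0.103, 0.082], 0.9, [280, 142])]
jar_blue [([0.558, 0.04, 0.087], 0.56, [302, 147]), ([0.423, -0.202, 0.009], 0.22, [368, 250])]
carrier []
check_rack [([0.535, -0.219, 0.04], 0.87, [407, 208]), ([0.467, 0.188, 0.01], 0.29, [226, 178])]
timer []
thermo_probe [([0.466, 0.191, 0.009], 0.49, [225, 178])]
check_weight [([0.636, -0.249, 0.039], 0.59, [444, 189])]
hose_clamp [([0.423, -0.202, 0.007], 0.71, [369, 251])]
side [1.0209 0.3818 0.7242] [-0.5298 -0.4487 -0.7197]
jar_black [([0.594, 0.185, 0.113], 0.83, [397, 252]), ([0.437, 0.112, 0.069], 0.81, [407, 201]), ([0.702, 0.029, 0.078], 0.69, [292, 255])]
jar_gold []
jar_red [([0.589, 0.124, 0.098], 0.96, [370, 238])]
jar_blue [([0.582, 0.053, 0.095], 0.8, [343, 219])]
carrier []
check_rack [([0.554, -0.18, 0.039], 0.88, [272, 178])]
timer [([0.578, 0.054, 0.096], 0.51, [344, 218])]
thermo_probe [([0.476, 0.17, 0.015], 0.69, [416, 242])]
check_weight [([0.647, -0.244, 0.029], 0.62, [224, 190])]
hose_clamp [([0.439, -0.197, 0.01], 0.59, [300, 160])]
1.1
```

View pics/s0.png

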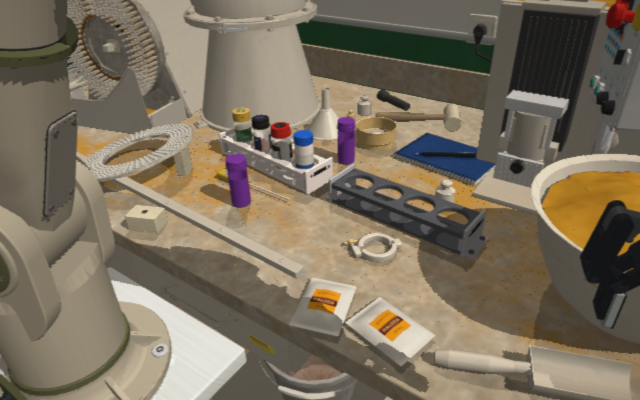

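View pics/d0.png

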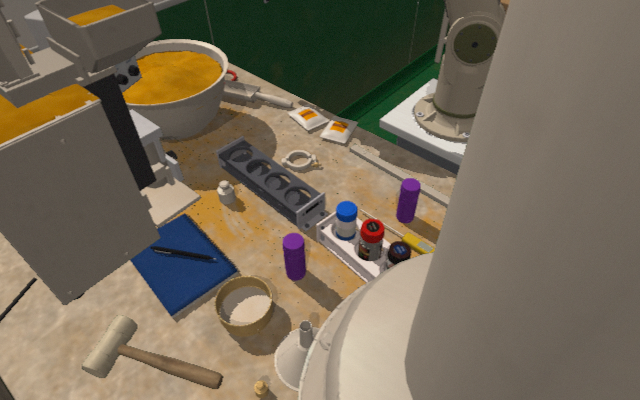

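Scene picture: the carrier holds, from the left, gold (241,128), black (261,130), red (280,142) and blue (303,147). The rack is to the right at (407,208). There are three black-shaped candidates: purple at (237,181), purple at (346,140), and the black-capped jar in the carrier at (261,130). Only the last has a black cap and stands in a well, so it is the one meant. I'll confirm that in enlarged crops.

Run:
```python
import cv2
a=cv2.imread('pics/s0.png');b=cv2.imread('pics/d0.png')
cv2.imwrite('pics/s0c.png',cv2.resize(a[95:260,210:495],None,fx=2.8,fy=2.8,interpolation=cv2.INTER_CUBIC))
cv2.imwrite('pics/d0c.png',cv2.resize(b[130:285,210:430],None,fx=3.6,fy=3.6,interpolation=cv2.INTER_CUBIC))
```

```text
(no output)
```

View pics/s0c.png

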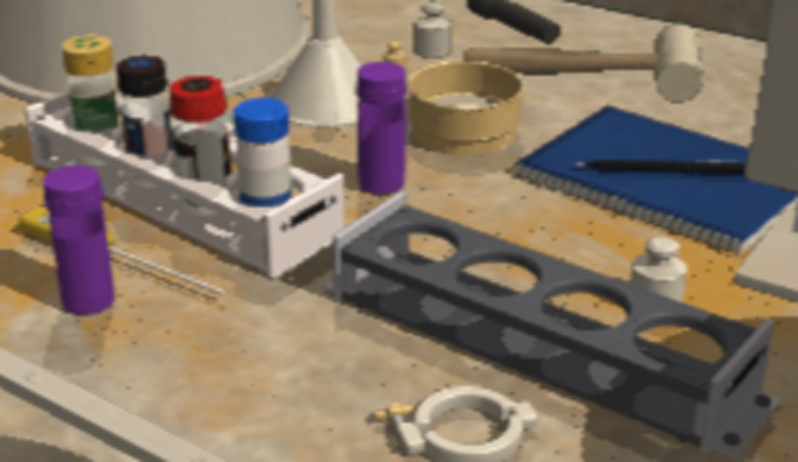

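View pics/d0c.png

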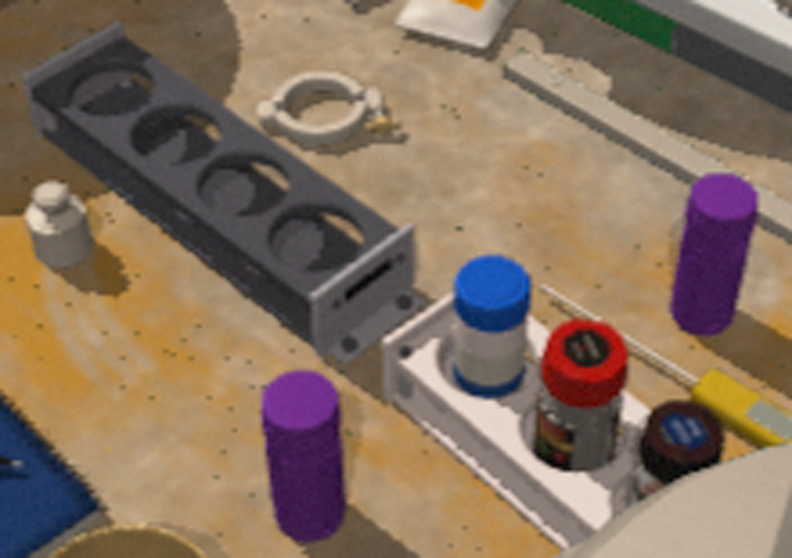

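The crops confirm black-cap jar_black as second from the left, at crop (142,95), with a white body and a blue mark. Both purple jars, at crop (75,240) and (382,130), are look-alikes. Next I'll triangulate the cap tops and the well rims.

Run:
```python
from h import *
np.set_printoptions(precision=4,suppress=True)
S=lambda p:(p[0]/2.8+210-.3,p[1]/2.8+95-.3); D=lambda p:(p[0]/3.6+210-.3,p[1]/3.6+130-.3)
ws=[(419,246),(500,272),(586,307),(682,339)]; wd=[(318,238),(243,187),(176,136),(112,88)]
pts=[]
for a,b in zip(ws,wd):
  p,q=ray('scene',*S(a),.046)[:2],ray('side',*D(b),.046)[:2];print('well',p,q);pts.append((p+q)/2)
pts=np.array(pts);c=pts.mean(0);d=np.array([102,34,-34,-102])/1000
ax=(d[:,None]*(pts-c)).sum(0)/(d@d);print('rack',c,'axis',ax,np.linalg.norm(ax),'yaw',np.arctan2(-ax[0],ax[1]))
js=[(88,47),(142,67),(198,86),(262,109)]; jd=[None,(683,430),(586,347),(493,280)]
for n,a,b in zip('gold black red blue'.split(),js,jd):
  print(n,ray('scene',*S(a),.113)[:2],ray('side',*D(b),.113)[:2] if b else '')
for n,a,b in(('purpleL',(76,182),(722,196)),('purpleR',(382,77),(302,392))):print(n,ray('scene',*S(a),.105)[:2],ray('side',*D(b),.105)[:2])
# carrier top corners z=.056
print('carrier near-right corner', ray('scene',*S((265,212)),.056),'far-right',ray('scene',*S((343,180)),.056),'side', ray('side',*D((450,295)),.056), ray('side',*D((387,340)),.056))
print('rack near left',ray('scene',*S((340,237)),.056),'far left',ray('scene',*S((402,197)),.056),'side',ray('side',*D((412,228)),.056),ray('side',*D((314,295)),.056))
print('mill edge',ray('side',*D((600,545)),.0), 'mill base scene', ray('scene',200,97,0),ray('scene',250,130,0),ray('scene',300,118,0))
```

```text
well [ 0.5567 -0.1014] [ 0.5601 -0.0902]
well [ 0.5569 -0.1667] [ 0.558  -0.1575]
well [ 0.549  -0.2353] [ 0.5523 -0.2254]
well [ 0.5482 -0.3022] [ 0.547  -0.2942]
rack [ 0.5535 -0.1966] axis [0.0577 0.9934] 0.9950876238146786 yaw -0.05804845761485602
gold [0.5883 0.2409] 
black [0.5805 0.1742] [0.5851 0.1849]
red [0.5754 0.1119] [0.5729 0.1165]
blue [0.5683 0.0441] [0.5672 0.0502]
purpleL [0.4186 0.0932] [0.4234 0.1058]
purpleR [0.6802 0.0092] [0.6861 0.0198]
carrier near-right corner [0.5232 0.0108 0.056 ] far-right [ 0.5952 -0.0099  0.056 ] side [0.5507 0.0075 0.056 ] [0.6007 0.0022 0.056 ]
rack near left [ 0.523  -0.0562  0.056 ] far left [ 0.5964 -0.0623  0.056 ] side [ 0.5233 -0.0453  0.056 ] [ 0.6025 -0.0532  0.056 ]
mill edge [0.6006 0.1574 0.    ] mill base scene [0.8029 0.6404 0.    ] [0.7003 0.332  0.    ] [0.8368 0.2654 0.    ]
```

```bash
python3 -m creep '[[0.01,0.05,0.02,0,0,0.18,-1],[0.03,0.10,0.04,0,0,0.36,-1],[0.05,0.15,0.06,0,0,0.54,-1],[0.08,0.20,0.08,0,0,0.72,-1],[0.11,0.25,0.09,0,0,0.9,-1]]'; python3 -m creep '[[0.04,0.04,0,0,0,0.14,-1],[0.08,0.08,0,0,0,0.27,-1],[0.12,0.11,0,0,0,0.27,-1],[0.16,0.13,0,0,0,0.27,-1],[0.20,0.14,0,0,0,0.27,-1]]'
python3 - <<'E'
from h import *
s=robot.state();print(s['t'],s['tool_pos'],s['orientation'],s['joints']);save('wrist','w0.png')
p=cams.camera_params('wrist');R=cv2.Rodrigues(np.array(p['rvec'],float))[0];print(-R.T@np.array(p['tvec']),R)
E
```

```text
t: 1.72
tool_pos: [0.3215, -0.3369, 0.3398]
orientation: [0.811, 0.585, 0.0, 0.001]
force: [0.9, 0.3, 0.4]
gripper_width: 0.0854
grasp_force: 0.0
t: 2.35
tool_pos: [0.5221, -0.1969, 0.3388]
orientation: [0.726, 0.687, 0.0, 0.0]
force: [0.2, -0.5, -0.2]
gripper_width: 0.0855
grasp_force: 0.0
2.35 [ 0.52208595 -0.19685212  0.33883045] [7.26477938e-01 6.87189616e-01 2.43926312e-04 4.21406470e-04] [ 0.67410674  0.2440165  -0.46355742  1.37625899  0.10833878  1.54537931
  0.1642398 ]
[ 0.5288396  -0.12925811  0.46278719] [[ 0.99866094 -0.05169195  0.00206529]
 [-0.05046234 -0.96455725  0.25900359]
 [-0.01139631 -0.25876099 -0.96587415]]
```

View pics/w0.png

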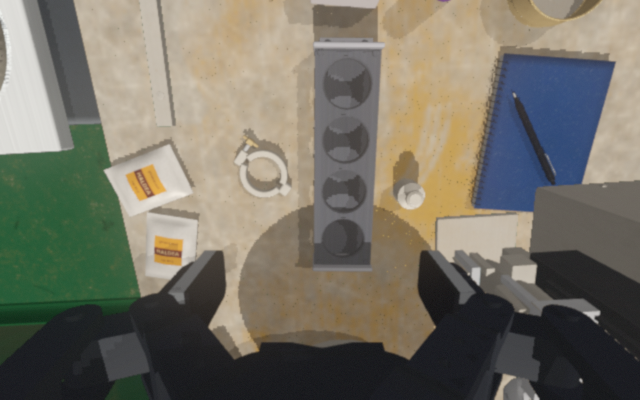

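The wrist view shows the rack from above, with wells at (347,83), (346,140), (345,190) and (344,237). Now the same over the carrier.

```bash
python3 - <<'E'
from h import *
for u,v in[(347,83),(346,140),(345,190),(344,237)]:print(ray('wrist',u,v,.046))
E
python3 -m creep '[[0.0,0.05,0,0,0,-0.03,-1],[0,0.11,0,0,0,-0.06,-1],[0.0,0.17,0,0,0,-0.06,-1],[0,0.23,0,0,0,-0.06,-1],[0,0.26,0,0,0,-0.06,-1]]'
python3 - <<'E'
from h import *
s=robot.state();print(s['t'],s['tool_pos'],s['orientation'],s['qd'].round(2) if hasattr(s['qd'],'round') else '');save('wrist','w1.png')
for q in['jar_black','jar_gold','jar_red','jar_blue','carrier']:
    print(q,[(np.round(x['position'],3).tolist(),round(x['conf'],2),proj('wrist',x['position'])[0].round().astype(int).tolist()) for x in cams.find_in(q,'wrist')[:3]])
E
```

```text
[ 0.56282661 -0.09295756  0.046     ]
[ 0.55942029 -0.16135961  0.046     ]
[ 0.55600567 -0.22664947  0.046     ]
[ 0.55244594 -0.29312683  0.046     ]
t: 3.02
tool_pos: [0.52, 0.0657, 0.3388]
orientation: [0.746, 0.666, 0.001, -0.0]
force: [0.1, -1.7, -0.1]
gripper_width: 0.0849
grasp_force: 0.0
3.025 [0.51998939 0.0656841  0.33876685] [ 7.45655624e-01  6.66331281e-01  5.60181729e-04 -1.24676359e-05] [-0.32  0.09 -0.13 -0.07  0.08  0.02 -0.48]
jar_black [([0.426, 0.105, 0.105], 0.85, [233, 150]), ([0.678, 0.025, 0.101], 0.78, [460, 195]), ([0.582, 0.178, 0.109], 0.67, [369, 63])]
jar_gold [([0.587, 0.229, 0.072], 0.85, [365, 14])]
jar_red [([0.57, 0.117, 0.114], 0.57, [361, 119]), ([0.582, 0.178, 0.107], 0.45, [367, 57])]
jar_blue [([0.569, 0.054, 0.11], 0.69, [364, 176]), ([0.567, 0.144, 0.046], 0.67, [350, 96])]
carrier [([0.567, 0.144, 0.048], 0.6, [350, 95])]
```

View pics/w1.png

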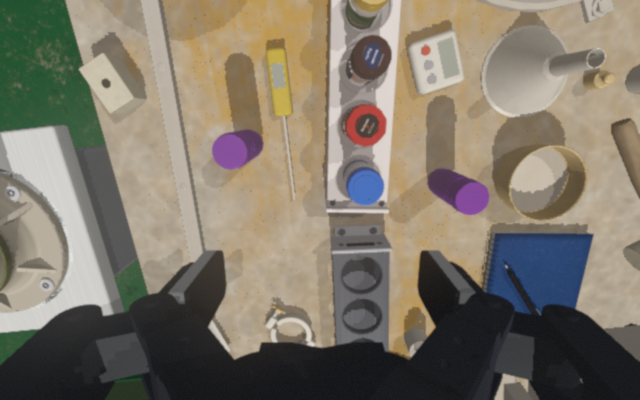

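The view shows the cap tops from the bottom up: blue (366,186), red (367,126), black (373,57) and gold (366,5). The purple jars are off the row at (237,149) and (462,193). Next I'll compute the positions.

Run:
```python
from h import *
P=[]
for n,u,v,z in[('blue',366,186,.113),('red',367,126,.113),('black',373,57,.113),('gold',366,4,.114)]:
  p=ray('wrist',u,v,z);P.append(p[:2]);print(n,p)
P=np.array(P);print(np.diff(P,axis=0))
# carrier cheek right end corners, outer edge
print(ray('wrist',327,212,.056),ray('wrist',388,212,.056),ray('wrist',361,273,.046),ray('wrist',361,317,.046))
s=robot.state();print(s['tool_pos'],s['orientation'],s['joints'])
```

```text
blue [0.5693233  0.04298004 0.113     ]
red [0.5757179  0.10777806 0.113     ]
black [0.58720417 0.17449783 0.113     ]
gold [0.5839381  0.22227522 0.114     ]
[[ 0.00639459  0.06479802]
 [ 0.01148628  0.06671977]
 [-0.00326607  0.04777739]]
[0.5217751  0.00057329 0.056     ] [ 0.60195333 -0.00898587  0.056     ] [ 0.5595348  -0.09885947  0.046     ] [ 0.55331668 -0.17086311  0.046     ]
[0.52091144 0.06005262 0.33817665] [ 7.47947079e-01  6.63758306e-01 -2.41325086e-04  1.41584401e-04] [ 0.36190271  0.18605491 -0.62986218  1.45812787  0.10972651  1.53304403
 -0.38301799]
```

```bash
python3 -m creep '[[0.024,-0.007,-0.03,0,0,0.01,-1],[0.048,-0.013,-0.08,0,0,0.02,-1],[0.048,-0.013,-0.13,0,0,0.02,-1],[0.048,-0.013,-0.17,0,0,0.02,-1],[0.048,-0.013,-0.17,0,0,0.02,-1]]'
python3 - <<'E'
from h import *
im=save('wrist','w2.png');s=robot.state();print(s['tool_pos'],s['t'])
cv2.imwrite('pics/w2c.png',im[:,:,::-1])
E
```

```text
t: 3.95
tool_pos: [0.5668, 0.0464, 0.1651]
orientation: [0.741, 0.671, -0.003, -0.002]
force: [0.0, 0.2, -0.2]
gripper_width: 0.0856
grasp_force: 0.0
[0.56829204 0.04712949 0.16782643] 4.0
```

View pics/w2.png

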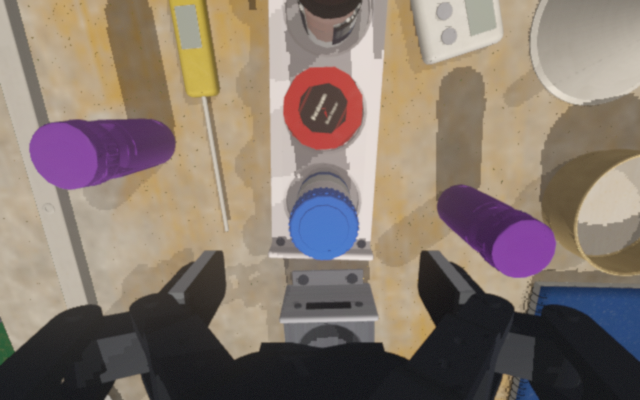

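Blue cap is at (324,225), centred between the fingers (mid-column 321). I'll check y, then descend.

Run:
```python
from h import *
s=robot.state();print(s['tool_pos'],ray('wrist',324,225,.113),'red',ray('wrist',322,107,.113), 'rack holes rim', ray('wrist',329,320,.056))
```

```text
[0.56829204 0.04712949 0.16782643] [0.57020736 0.04956608 0.113     ] red [0.57556877 0.1163722  0.113     ] rack holes rim [ 0.56470448 -0.055573    0.056     ]
```

```bash
python3 -m creep '[[0.001,0.001,-0.025,0,0,0,-1],[0.001,0.001,-0.05,0,0,0,-1],[0.001,0.001,-0.07,0,0,0,-1],[0.001,0.001,-0.073,0,0,0,-1],[0.001,0.001,-0.073,0,0,0,1]]';python3 -m creep '[[0,0,0,0,0,0,1],[0,0,0,0,0,0,1],[0,0,0,0,0,0,1],[0,0,0,0,0,0,1]]'
```

```text
t: 4.62
tool_pos: [0.5709, 0.0495, 0.0972]
orientation: [0.741, 0.672, 0.001, 0.001]
force: [0.2, -0.2, 0.4]
gripper_width: 0.0699
grasp_force: 0.0
t: 5.12
tool_pos: [0.5703, 0.0498, 0.0968]
orientation: [0.741, 0.672, 0.001, 0.001]
force: [-1.6, -0.3, 6.4]
gripper_width: 0.0405
grasp_force: 59.7
```

```bash
python3 -m creep '[[0,0,0.03,0,0,0,1],[0,0,0.07,0,0,0,1],[-0.003,-0.03,0.10,0,0,0,1],[-0.006,-0.08,0.10,0,0,0,1],[-0.009,-0.12,0.10,0,0,0.02,1]]';python3 -m creep '[[0,-0.022,0,0,0,0.02,1],[0,-0.022,0,0,0,0.02,1],[0,-0.022,0,0,0,0.02,1]]'
python3 - <<'E'
from h import *
save('wrist','w3.png');save('scene','s3.png');s=robot.state();print(s['tool_pos'],s['gripper_width'],s['force'])
a=cv2.imread('pics/s3.png');b=cv2.imread('pics/w3.png')
cv2.imwrite('pics/m3.png',np.vstack([cv2.resize(a[80:260,240:500],(400,277)),b[150:400,100:500]]))
E
```

```text
t: 5.75
tool_pos: [0.5607, -0.0724, 0.1963]
orientation: [0.734, 0.679, 0.0, 0.001]
force: [-0.2, 0.6, -1.4]
gripper_width: 0.0406
grasp_force: 60.7
t: 6.12
tool_pos: [0.5608, -0.091, 0.1955]
orientation: [0.727, 0.687, 0.0, -0.0]
force: [-0.0, 1.1, -0.9]
gripper_width: 0.0408
grasp_force: 60.7
[ 0.56086071 -0.09053451  0.19546941] 0.04077348672513935 [-0.05801384 -0.48411585 -1.27760907]
```

View pics/m3.png

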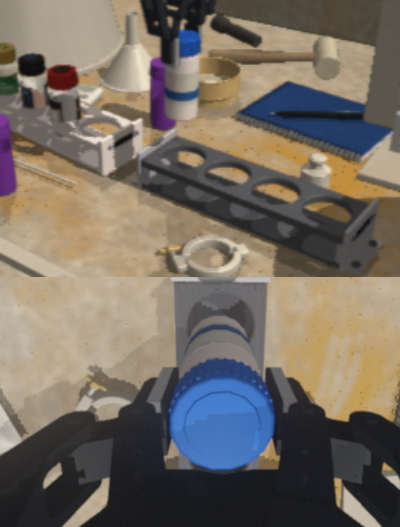

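Blue is held upright above the rack's left well, and the hole shows behind it at wrist columns 286–356, top row ~161. I'll check the predicted rim against that.

Run:
```python
from h import *
a=np.linspace(0,2*np.pi,90)
for c in((.561,-.092),):
  q=proj('wrist',np.c_[c[0]+.029*np.cos(a),c[1]+.029*np.sin(a),0*a+.046]);print(q.min(0),q.max(0))
im=cv2.imread('pics/w3.png')
cv2.polylines(im,[q.round().astype(int)],True,(0,255,0),1)
im2=cv2.resize(im[150:300,240:400],None,fx=3.5,fy=3.5);cv2.imwrite('pics/w3o.png',im2)
```

```text
[288.22942329 160.90726512] [354.21787712 225.05230976]
```

View pics/w3o.png

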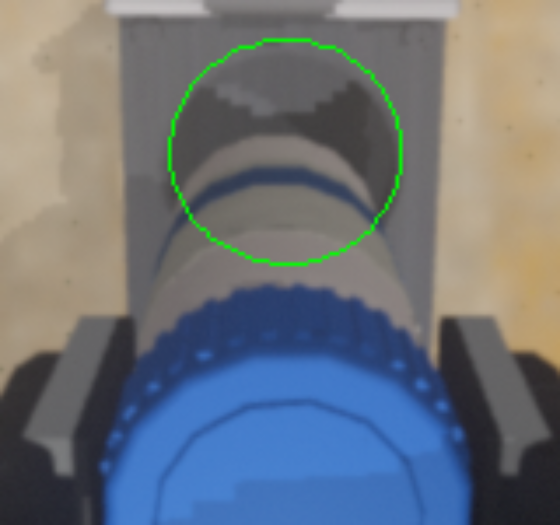

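The overlay matches the rim within about 1–2 mm. Lowering.

```bash
python3 -m creep '[[0,-0.001,-0.04,0,0,0,1],[0,-0.001,-0.07,0,0,0,1],[0,-0.001,-0.09,0,0,0,1],[0,-0.001,-0.097,0,0,0,1],[0,-0.001,-0.099,0,0,0,1]]';python3 -m creep '[[0,0,-0.0005,0,0,0,1],[0,0,-0.001,0,0,0,1]]'
```

```text
t: 6.85
tool_pos: [0.5608, -0.0925, 0.0968]
orientation: [0.727, 0.687, 0.0, -0.0]
force: [-6.0, 0.5, 10.6]
gripper_width: 0.0406
grasp_force: 62.2
t: 7.1
tool_pos: [0.5611, -0.0929, 0.0968]
orientation: [0.727, 0.687, 0.0, 0.0]
force: [-5.2, 1.2, 10.3]
gripper_width: 0.0404
grasp_force: 62.1
```

```bash
python3 -m creep '[[0,0,0,0,0,0,-1],[0,0,0,0,0,0,-1],[0,0,0,0,0,0,-1],[0,0,0,0,0,0,-1],[0,0,0.01,0,0,0,-1]]';python3 -m creep '[[0,0,0.04,0,0,0,-1],[0,0,0.08,0,0,0,-1],[0.005,0.06,0.08,0,0,-0.02,-1],[0.01,0.12,0.08,0,0,-0.04,-1],[0.014,0.17,0.07,0,0,-0.04,-1]]'; python3 -m creep '[[0,0.038,-0.01,0,0,0,-1],[0,0.038,-0.015,0,0,0,-1],[0,0.038,-0.015,0,0,0,-1]]'
python3 - <<'E'
from h import *
w=save('wrist','w4.png');s=robot.state();print(s['tool_pos'],s['t'])
for n,p in dict(red=(.5755,.116),black=(.585,.18),gold=(.588,.242)).items(): print(n,proj('wrist',[*p,.113]).round())
a=save('scene','s4.png')
cv2.imwrite('pics/m4.png',np.hstack([cv2.resize(a[80:260,210:500],None,fx=1.3,fy=1.3)[:230],cv2.resize(w,None,fx=.66,fy=.66)[:230]])[:,:,::-1])
E
```

```text
t: 7.72
tool_pos: [0.5601, -0.0933, 0.1049]
orientation: [0.727, 0.687, -0.0, -0.001]
force: [-0.1, -0.3, 0.4]
gripper_width: 0.0853
grasp_force: 0.0
t: 8.35
tool_pos: [0.5753, 0.0793, 0.1771]
orientation: [0.74, 0.672, 0.001, 0.001]
force: [1.0, -0.3, -0.3]
gripper_width: 0.0851
grasp_force: 0.0
t: 8.72
tool_pos: [0.5747, 0.1139, 0.1603]
orientation: [0.741, 0.672, -0.0, 0.0]
force: [-0.1, -0.4, 0.0]
gripper_width: 0.0857
grasp_force: 0.0
[0.57503003 0.11322675 0.16055427] 8.775
red [[321. 229.]]
black [[328. 111.]]
gold [[322. -27.]]
```

View pics/m4.png

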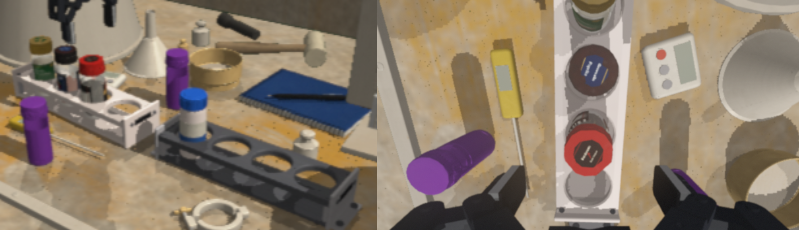

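Blue stands upright in the rack's left well. The red cap is at wrist (320,227), as predicted. Taking red.

```bash
python3 -m creep '[[0,0.002,-0.03,0,0,0,-1],[0,0.002,-0.055,0,0,0,-1],[0,0.002,-0.065,0,0,0,-1],[0,0.002,-0.065,0,0,0,0],[0,0.002,-0.065,0,0,0,1]]';python3 -m creep '[[0,0,0,0,0,0,1],[0,0,0,0,0,0,1],[0,0,0,0,0,0,1]]'
```

```text
t: 9.45
tool_pos: [0.5755, 0.1165, 0.0965]
orientation: [0.741, 0.672, 0.001, 0.0]
force: [0.3, -0.0, -0.6]
gripper_width: 0.0517
grasp_force: 0.0
t: 9.82
tool_pos: [0.5755, 0.1169, 0.0968]
orientation: [0.741, 0.672, 0.001, 0.001]
force: [-1.8, -1.3, 5.7]
gripper_width: 0.0425
grasp_force: 60.3
```

```bash
python3 -m creep '[[0,0,0.04,0,0,0,1],[0,0,0.09,0,0,0,1],[0,0,0.14,0,0,0,1],[-0.003,-0.04,0.15,0,0,0,1],[-0.006,-0.1,0.15,0,0,0,1]]';python3 -m creep '[[-0.003,-0.06,0,0,0,0.02,1],[-0.006,-0.11,0,0,0,0.04,1],[-0.012,-0.15,0,0,0,0.04,1],[-0.012,-0.177,0,0,0,0.04,1],[-0.012,-0.177,0,0,0,0.04,1]]'; python3 -m creep '[[0,0,-0.03,0,0,0,1],[0,0,-0.06,0,0,0,1],[0,0,-0.06,0,0,0,1]]'
python3 - <<'E'
from h import *
w=save('wrist','w5.png');s=robot.state();print(s['tool_pos'],s['t'])
a=np.linspace(0,2*np.pi,90);im=w[:,:,::-1].copy();c=(.5575,-.160)
q=proj('wrist',np.c_[c[0]+.029*np.cos(a),c[1]+.029*np.sin(a),0*a+.046])
cv2.polylines(im,[q.round().astype(int)],True,(0,255,0),1);cv2.imwrite('pics/w5o.png',cv2.resize(im[80:300,220:420],None,fx=2.5,fy=2.5))
E
```

```text
t: 10.45
tool_pos: [0.5692, 0.0182, 0.2474]
orientation: [0.739, 0.674, 0.002, 0.001]
force: [0.7, -0.8, -2.1]
gripper_width: 0.0422
grasp_force: 61.1
t: 11.08
tool_pos: [0.5561, -0.1636, 0.2452]
orientation: [0.729, 0.685, -0.0, 0.0]
force: [0.1, 0.8, -1.7]
gripper_width: 0.0421
grasp_force: 61.2
t: 11.45
tool_pos: [0.5554, -0.1588, 0.1833]
orientation: [0.726, 0.687, -0.001, -0.002]
force: [-0.3, -0.0, -1.1]
gripper_width: 0.0419
grasp_force: 61.3
[ 0.55644068 -0.15916638  0.18516551] 11.5
```

View pics/w5o.png

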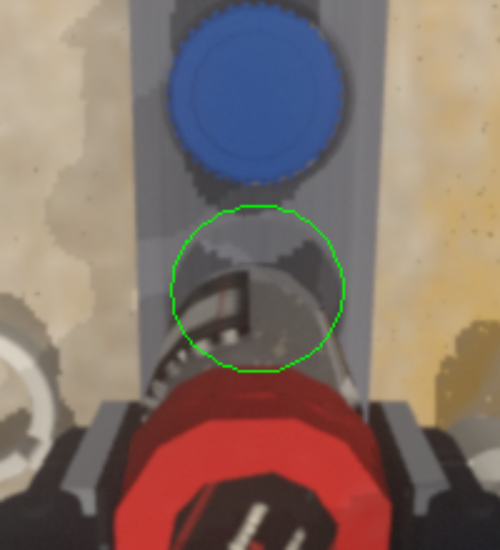

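Well overlay matches. Lowering red and releasing it.

```bash
python3 -m creep '[[0.001,0,-0.04,0,0,0,1],[0.001,0,-0.07,0,0,0,1],[0.001,0,-0.083,0,0,0,1],[0.001,0,-0.088,0,0,0,1],[0.001,0,-0.0905,0,0,0,1]]'; python3 -m creep '[[0,0,0,0,0,0,1]]'
```

```text
t: 12.12
tool_pos: [0.5587, -0.1605, 0.0967]
orientation: [0.727, 0.687, 0.0, 0.001]
force: [-7.0, 0.8, 17.8]
gripper_width: 0.042
grasp_force: 63.1
t: 12.25
tool_pos: [0.5586, -0.1605, 0.0968]
orientation: [0.727, 0.687, 0.001, 0.001]
force: [-2.9, 0.1, 5.0]
gripper_width: 0.0423
grasp_force: 61.8
```

```bash
python3 -m creep '[[0,0,0,0,0,0,-1],[0,0,0,0,0,0,-1],[0,0,0,0,0,0,-1],[0,0,0.005,0,0,0,-1],[0,0,0.04,0,0,0,-1]]';python3 -m creep '[[0,0.02,0.04,0,0,0,-1],[0.004,0.08,0.04,0,0,-0.02,-1],[0.01,0.14,0.04,0,0,-0.04,-1],[0.016,0.20,0.04,0,0,-0.05,-1],[0.02,0.25,0.04,0,0,-0.05,-1]]'; python3 -m creep '[[0.003,0.05,0,0,0,0,-1],[0.007,0.092,-0.01,0,0,0,-1],[0.007,0.092,-0.02,0,0,0,-1],[0.007,0.092,-0.02,0,0,0,-1]]'
python3 - <<'E'
from h import *
w=save('wrist','w6.png');s=robot.state();print(s['tool_pos'],s['orientation'],s['t'])
for n,p in dict(black=(.585,.182),gold=(.59,.245)).items(): print(n,proj('wrist',[*p,.113]).round())
a=save('scene','s6.png')
cv2.imwrite('pics/m6.png',np.hstack([cv2.resize(a[80:260,210:500],None,fx=1.3,fy=1.3)[:230],cv2.resize(w,None,fx=.66,fy=.66)[:230]])[:,:,::-1])
E
```

```text
t: 12.88
tool_pos: [0.556, -0.1602, 0.1331]
orientation: [0.727, 0.687, -0.001, -0.002]
force: [-0.7, -0.5, 0.3]
gripper_width: 0.0853
grasp_force: 0.0
t: 13.5
tool_pos: [0.5777, 0.0923, 0.1754]
orientation: [0.744, 0.669, 0.0, 0.0]
force: [1.0, 0.1, 0.2]
gripper_width: 0.0855
grasp_force: 0.0
t: 14.0
tool_pos: [0.5843, 0.1807, 0.1538]
orientation: [0.744, 0.668, -0.001, -0.0]
force: [0.0, -0.4, -0.1]
gripper_width: 0.0858
grasp_force: 0.0
[0.58484093 0.18004745 0.15447607] [ 7.44416570e-01  6.67715164e-01 -6.42810030e-04  1.28604678e-04] 14.05
black [[321. 234.]]
gold [[317. 116.]]
```

View pics/m6.png

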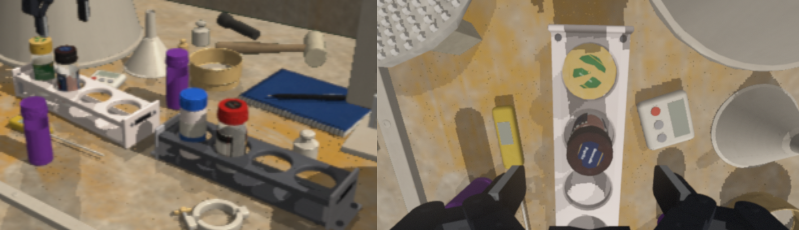

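Red stands upright next to blue. The black cap with its blue print is at wrist (323,227), so y ≈ 0.186. Gold is at (323,114). Taking black.

```bash
python3 -m creep '[[0.001,0.003,-0.03,0,0,0,-1],[0.001,0.003,-0.052,0,0,0,-1],[0.001,0.003,-0.0595,0,0,0,-1],[0.001,0.003,-0.0595,0,0,0,0],[0.001,0.003,-0.0595,0,0,0,1]]';python3 -m creep '[[0,0,0,0,0,0,1],[0,0,0,0,0,0,1],[0,0,0,0,0,0,1]]'
```

```text
t: 14.72
tool_pos: [0.5865, 0.1845, 0.0966]
orientation: [0.744, 0.668, 0.001, 0.0]
force: [-0.4, 1.0, -0.1]
gripper_width: 0.0518
grasp_force: 0.0
t: 15.1
tool_pos: [0.5862, 0.1849, 0.0967]
orientation: [0.744, 0.668, 0.001, 0.0]
force: [-1.3, -0.9, 5.3]
gripper_width: 0.0393
grasp_force: 60.2
```

```bash
python3 -m creep '[[0,0,0.04,0,0,0,1],[0,0,0.09,0,0,0,1],[0,0,0.14,0,0,0,1],[-0.003,-0.04,0.15,0,0,0,1],[-0.006,-0.1,0.15,0,0,0,1]]';python3 -m creep '[[-0.004,-0.06,0,0,0,0.02,1],[-0.008,-0.12,0,0,0,0.04,1],[-0.012,-0.18,0,0,0,0.05,1],[-0.018,-0.24,0,0,0,0.05,1],[-0.022,-0.29,0,0,0,0.05,1]]'; python3 -m creep '[[-0.004,-0.023,0,0,0,0,1],[-0.004,-0.023,0,0,0,0,1],[-0.004,-0.023,-0.03,0,0,0,1],[-0.004,-0.023,-0.06,0,0,0,1],[-0.004,-0.023,-0.06,0,0,0,1]]'
python3 - <<'E'
from h import *
w=save('wrist','w7.png');s=robot.state();print(s['tool_pos'],s['t'])
a=np.linspace(0,2*np.pi,90);im=w[:,:,::-1].copy();c=(.554,-.228)
q=proj('wrist',np.c_[c[0]+.029*np.cos(a),c[1]+.029*np.sin(a),0*a+.046])
cv2.polylines(im,[q.round().astype(int)],True,(0,255,0),1);cv2.imwrite('pics/w7o.png',cv2.resize(im[80:300,220:420],None,fx=2.5,fy=2.5))
E
```

```text
t: 15.72
tool_pos: [0.5799, 0.0863, 0.2473]
orientation: [0.742, 0.67, 0.002, 0.001]
force: [1.3, -1.6, -1.4]
gripper_width: 0.0391
grasp_force: 60.5
t: 16.35
tool_pos: [0.557, -0.2082, 0.2456]
orientation: [0.727, 0.686, -0.0, 0.0]
force: [0.6, 0.8, -1.4]
gripper_width: 0.0391
grasp_force: 60.5
t: 16.98
tool_pos: [0.5527, -0.2263, 0.1832]
orientation: [0.726, 0.688, -0.001, -0.002]
force: [-0.4, -0.2, -1.3]
gripper_width: 0.0393
grasp_force: 60.6
[ 0.55364242 -0.22677848  0.18514664] 17.025
```

View pics/w7o.png

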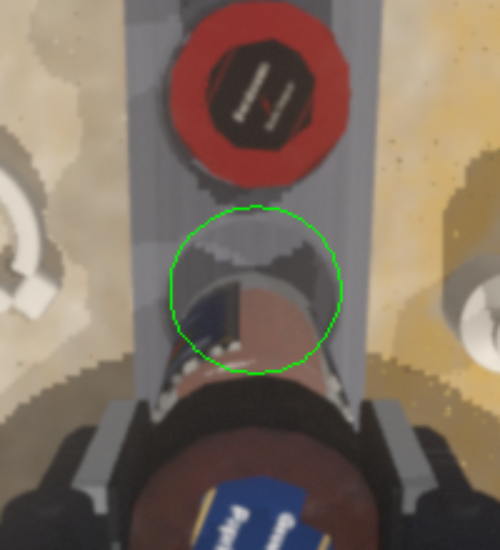

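The black jar lines up with the third well, so I'll lower and release it.

```bash
python3 -m creep '[[0.001,0,-0.04,0,0,0,1],[0.001,0,-0.07,0,0,0,1],[0.001,0,-0.083,0,0,0,1],[0.001,0,-0.088,0,0,0,1],[0.001,0,-0.0905,0,0,0,1]]'; python3 -m creep '[[0,0,0,0,0,0,1]]'
```

```text
t: 17.65
tool_pos: [0.5557, -0.2286, 0.0966]
orientation: [0.727, 0.687, 0.0, 0.001]
force: [-6.2, 1.2, 17.1]
gripper_width: 0.0393
grasp_force: 62.4
t: 17.77
tool_pos: [0.5556, -0.2286, 0.0967]
orientation: [0.727, 0.687, 0.0, 0.001]
force: [-2.5, 0.7, 5.9]
gripper_width: 0.0397
grasp_force: 60.9
```

```bash
python3 -m creep '[[0,0,0,0,0,0,-1],[0,0,0,0,0,0,-1],[0,0,0,0,0,0,-1],[0,0,0.005,0,0,0,-1],[0,0,0.04,0,0,0,-1]]';python3 -m creep '[[0,0.02,0.05,0,0,0,-1],[0.004,0.08,0.06,0,0,-0.02,-1],[0.01,0.14,0.06,0,0,-0.04,-1],[0.016,0.20,0.06,0,0,-0.05,-1],[0.02,0.26,0.06,0,0,-0.05,-1]]'; python3 -m creep '[[0.003,0.05,0,0,0,0,-1],[0.007,0.11,-0.01,0,0,0,-1],[0.012,0.16,-0.02,0,0,0,-1],[0.012,0.16,-0.02,0,0,0,-1]]'
python3 - <<'E'
from h import *
w=save('wrist','w8.png');s=robot.state();print(s['tool_pos'],s['joints'],s['t'])
print(proj('wrist',[.592,.246,.114]).round())
a=save('scene','s8.png')
cv2.imwrite('pics/m8.png',np.hstack([cv2.resize(a[80:260,210:500],None,fx=1.3,fy=1.3)[:230],cv2.resize(w,None,fx=.66,fy=.66)[:230]])[:,:,::-1])
E
```

```text
t: 18.4
tool_pos: [0.553, -0.2279, 0.133]
orientation: [0.727, 0.687, -0.001, -0.002]
force: [-0.6, -0.8, 0.5]
gripper_width: 0.0853
grasp_force: 0.0
t: 19.02
tool_pos: [0.5748, 0.0334, 0.1954]
orientation: [0.744, 0.668, 0.0, 0.0]
force: [1.1, -0.8, -0.4]
gripper_width: 0.0852
grasp_force: 0.0
t: 19.52
tool_pos: [0.5847, 0.1978, 0.1742]
orientation: [0.741, 0.671, 0.0, -0.002]
force: [0.7, -0.6, 0.5]
gripper_width: 0.0851
grasp_force: 0.0
[0.58579443 0.19445059 0.17451754] [ 0.07607696  0.48302127 -0.62139167  1.47605424  0.28509086  1.27462827
 -0.67681272] 19.575
[[323. 140.]]
```

View pics/m8.png

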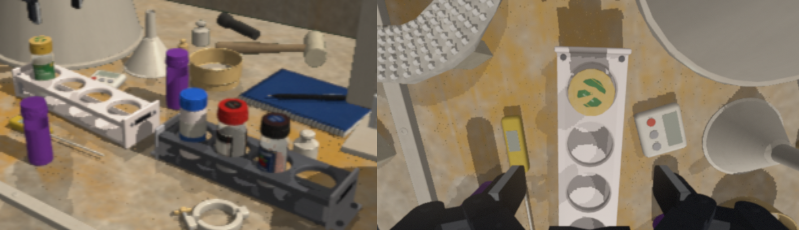

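Run:
```python
from h import *
for u,v in[(398,20),(441,83),(480,107)]:print(ray('wrist',u,v,0))
print('disc',ray('wrist',175,70,.04));print(ray('wrist',323,136,.114))
p=cams.camera_params('wrist');R=cv2.Rodrigues(np.array(p['rvec'],float))[0];print(-R.T@np.array(p['tvec']))
```

```text
[0.66558381 0.32679996 0.        ]
[0.7010397  0.27306465 0.        ]
[0.73560712 0.24908515 0.        ]
disc [0.4873974  0.30122359 0.04      ]
[0.59333488 0.24572515 0.114     ]
[0.59352749 0.25763075 0.30015532]
```

```bash
python3 -m creep '[[0.002,0.02,0,0,0,0,-1],[0.004,0.04,-0.005,0,0,0,-1],[0.006,0.055,-0.01,0,0,0,-1],[0.006,0.055,-0.02,0,0,0,-1]]';python3 -m creep '[[0,0,-0.03,0,0,0,-1],[0,0,-0.052,0,0,0,-1],[0,0,-0.0595,0,0,0,-1],[0,0,-0.0595,0,0,0,0],[0,0,-0.0595,0,0,0,1]]';python3 -m creep '[[0,0,0,0,0,0,1],[0,0,0,0,0,0,1],[0,0,0,0,0,0,1]]'
```

```text
t: 20.12
tool_pos: [0.5923, 0.2489, 0.1544]
orientation: [0.743, 0.669, 0.0, -0.0]
force: [0.5, 0.7, -0.2]
gripper_width: 0.0854
grasp_force: 0.0
t: 20.75
tool_pos: [0.5933, 0.2468, 0.0964]
orientation: [0.744, 0.668, 0.001, 0.0]
force: [0.3, 0.3, 0.0]
gripper_width: 0.0516
grasp_force: 0.0
t: 21.12
tool_pos: [0.5932, 0.247, 0.0966]
orientation: [0.744, 0.668, 0.001, 0.0]
force: [-1.7, 0.0, 6.1]
gripper_width: 0.0398
grasp_force: 60.2
```

```bash
python3 -m creep '[[0,0,0.04,0,0,0,1],[0,0,0.09,0,0,0,1],[0,0,0.14,0,0,0,1],[-0.003,-0.04,0.15,0,0,0,1],[-0.006,-0.1,0.15,0,0,0,1]]';python3 -m creep '[[-0.004,-0.06,0,0,0,0.02,1],[-0.008,-0.12,0,0,0,0.04,1],[-0.012,-0.18,0,0,0,0.05,1],[-0.018,-0.24,0,0,0,0.05,1],[-0.022,-0.29,0,0,0,0.05,1]]'; python3 -m creep '[[-0.004,-0.05,0,0,0,0,1],[-0.009,-0.11,0,0,0,0,1],[-0.015,-0.153,0,0,0,0,1],[-0.015,-0.153,-0.02,0,0,0,1],[-0.015,-0.153,-0.04,0,0,0,1]]';python3 -m creep '[[0,0,-0.02,0,0,0,1],[0,0,-0.02,0,0,0,1]]'
python3 - <<'E'
from h import *
w=save('wrist','w9.png');s=robot.state();print(s['tool_pos'],s['t'])
a=np.linspace(0,2*np.pi,90);im=w[:,:,::-1].copy();c=(.5505,-.296)
q=proj('wrist',np.c_[c[0]+.029*np.cos(a),c[1]+.029*np.sin(a),0*a+.046])
cv2.polylines(im,[q.round().astype(int)],True,(0,255,0),1);cv2.imwrite('pics/w9o.png',cv2.resize(im[80:300,220:420],None,fx=2.5,fy=2.5))
E
```

```text
t: 21.75
tool_pos: [0.5866, 0.1483, 0.2469]
orientation: [0.742, 0.67, 0.002, 0.0]
force: [1.4, -1.2, -1.2]
gripper_width: 0.0398
grasp_force: 60.7
t: 22.38
tool_pos: [0.564, -0.1463, 0.2454]
orientation: [0.728, 0.686, -0.0, 0.0]
force: [-0.2, -0.2, -1.9]
gripper_width: 0.0398
grasp_force: 60.7
t: 23.0
tool_pos: [0.5494, -0.2973, 0.2048]
orientation: [0.727, 0.686, 0.0, 0.0]
force: [0.2, 0.2, -1.7]
gripper_width: 0.0397
grasp_force: 60.7
t: 23.25
tool_pos: [0.5486, -0.2961, 0.1835]
orientation: [0.727, 0.687, -0.001, -0.002]
force: [0.1, 0.2, -0.8]
gripper_width: 0.0396
grasp_force: 60.7
[ 0.54932666 -0.29628725  0.18496219] 23.3
```

View pics/w9o.png

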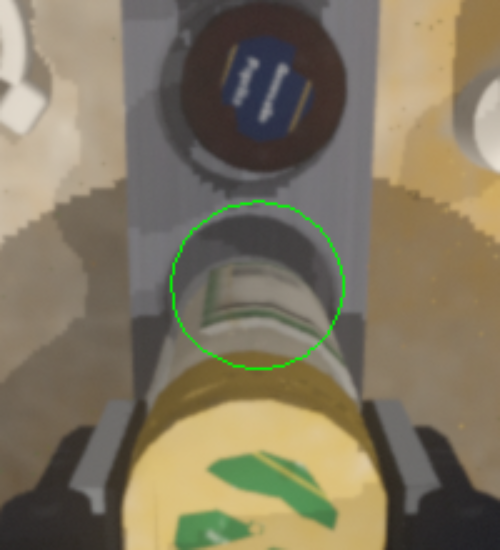

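The hole sits about 3 mm nearer me and 1 mm left of the predicted circle, so I'll correct by that and lower.

```bash
python3 -m creep '[[-0.001,-0.003,-0.02,0,0,0,1],[-0.001,-0.003,-0.05,0,0,0,1],[-0.001,-0.003,-0.075,0,0,0,1],[-0.001,-0.003,-0.086,0,0,0,1],[-0.001,-0.003,-0.0895,0,0,0,1]]'; python3 -m creep '[[0,0,-0.0005,0,0,0,1]]'
```

```text
t: 23.92
tool_pos: [0.5489, -0.2996, 0.0966]
orientation: [0.727, 0.687, -0.0, 0.0]
force: [-6.8, 1.5, 15.0]
gripper_width: 0.0398
grasp_force: 62.6
t: 24.05
tool_pos: [0.5495, -0.2998, 0.0968]
orientation: [0.727, 0.687, 0.0, 0.001]
force: [0.5, -0.2, -1.2]
gripper_width: 0.0397
grasp_force: 60.7
```

```bash
python3 -m creep '[[0,0,-0.0005,0,0,0,1],[0,0,-0.001,0,0,0,1],[0,0,-0.001,0,0,0,1]]'
```

```text
t: 24.42
tool_pos: [0.5496, -0.2999, 0.0966]
orientation: [0.727, 0.687, 0.0, 0.001]
force: [-3.1, 1.7, 7.5]
gripper_width: 0.0398
grasp_force: 61.9
```

It's on the well floor. Release, retreat and check.

```bash
python3 -m creep '[[0,0,0,0,0,0,-1],[0,0,0,0,0,0,-1],[0,0,0,0,0,0,-1],[0,0,0.005,0,0,0,-1],[0,0,0.04,0,0,0,-1]]';python3 -m creep '[[0,0,0.05,0,0,0,-1],[0,0,0.10,0,0,0,-1],[0,0,0.15,0,0,0,-1],[0,0,0.2,0,0,0,-1],[0,0,0.2,0,0,0,-1]]'
python3 - <<'E'
from h import *
d=save('side','d10.png');a=save('scene','s10.png')
cv2.imwrite('pics/m10.png',np.hstack([cv2.resize(a[80:280,190:510],None,fx=1.25,fy=1.25),cv2.resize(d[110:310,190:510],None,fx=1.25,fy=1.25)])[:,:,::-1])
E
```

```text
t: 25.05
tool_pos: [0.5471, -0.2988, 0.1323]
orientation: [0.727, 0.687, -0.001, -0.003]
force: [0.2, -0.6, 0.8]
gripper_width: 0.0853
grasp_force: 0.0
t: 25.68
tool_pos: [0.5502, -0.2995, 0.3398]
orientation: [0.727, 0.687, 0.002, 0.004]
force: [-0.5, 0.4, -0.6]
gripper_width: 0.0853
grasp_force: 0.0
```

View pics/m10.png

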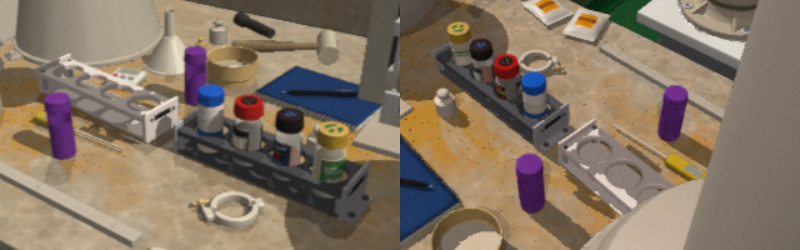

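Both views show the four jars upright in the rack, left to right blue, red, black, gold. Everything else is where it was.

```bash
python3 -c "
from workcell import robot
print(robot.sign_off())"
```

```text
the job is handed in; nothing more can be done
None
```

The job is handed in: all four jars stand upright in the steel rack in reverse order (blue, red, black, gold from the left), the bystanders look undisturbed in the last pictures, and it took about 26 s.

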